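# Test and re-arm the packing conveyor's emergency stop

### The job

Do the start-of-shift test of the bench conveyor's emergency stop with the fingertips only, without gripping anything: press the red mushroom button right in so that it latches down, then push its lobes round clockwise, the way its white arrows point, until it springs back up by itself. Then press the blue reset button right in and let it come back. Do not press the green start button, and leave everything else on the bench where it is.

Things in the scene. Friction and masses are not known exactly. Their poses are not given: they have to be found in the camera images.
- stop_box: yellow emergency-stop enclosure with a dark base, 100 x 100 mm and 65 mm high, screwed to the bench (it stands at a different place and angle each time); the red mushroom button is at the centre of its top, with 18 mm of free height under its head (10 mm when latched), but for a black collar of radius 18 mm, 7 mm high. A green band on the neck shows only while the button is out. Origin at the centre of its underside, z up
- stop_top (a point): centre of the flat top of the red mushroom head, facing up, 101 mm above the bench when out; moves and turns with the head. The head is a trefoil 18 mm thick: a hub of radius 23 mm with three round lobes (radius 13 mm, centred 21 mm from the axis, reaching 34 mm out) 120 degrees apart; this point's x axis runs along the middle of one lobe
- stop_push (a joint): how far the mushroom is pressed in, m: 0 out, it latches by itself at 0.008 (press a little past that, to the stop at 0.010); spring force 7 N out, 12 N fully in, some 14 N at most as the latch snaps. Latched, it stays at about 0.008 when let go
- stop_turn (a joint): how far the head is turned clockwise seen from above, rad: 0 at rest, stop at 0.9. When latched, turning it past about 0.6 frees the latch and the head springs up; a light spring (0.04 N m at rest, 0.07 N m at 0.6) turns it back to 0 when let go
- control_box: grey conveyor control box with a dark base, 90 (its x) x 170 (its y) x 60 mm high, screwed to the bench (different place and angle each time). On its top, along its y: blue reset button at +50 mm, green start button at -20 mm inside an aluminium guard ring (49 mm across, as high as the button), small white pilot lamp at -64 mm. Origin at the centre of its underside, z up
- reset_top (a point): centre of the top of the blue reset button, a cap 28 mm across in an aluminium collar, facing up, its top 78 mm above the bench and 6 mm above the collar
- reset (a joint): how far the blue reset button is pressed, m: 0 out, 0.006 fully in; springs back; fully in takes about 6 N
- start (a joint): how far the green start button is pressed, m: 0 out, 0.006 fully in; springs back
- tape_roll: loose roll of tan packing tape standing flat, 84 mm across, 48 mm high; origin at the centre of its underside
- marker: loose marker pen lying down, white with a black cap, 135 mm long along its x, 17 mm thick; origin under its middle
- screwdriver: loose screwdriver lying down along its x; origin under it
- small_carton: loose small brown carton 60 x 90 x 50 mm high; origin at the centre of its underside
- screw_jar: loose closed jar, 54 mm across, 75 mm high; origin at the centre of its underside
- mug: loose blue mug, 80 mm across, 90 mm high, handle at its +y; origin at the centre of its underside
- wrench: loose wrench lying down along its x; origin under it
- parts_bin: loose red open plastic bin 120 x 100 x 60 mm high; origin at the centre of its underside

How it is judged (in metres and radians):
On the way, in this order (a step that is already met when the one before it is completed fails the run):
1. the red mushroom is pressed right in, to its latched depth (value of joint stop_push above 0.0075 m), for 0.2 s.
2. the head is turned clockwise while it is down (value of joint stop_turn above 0.4 rad and value of joint stop_push above 0.005 m).
3. the mushroom has sprung back up (value of joint stop_push below 0.0015 m), for 0.1 s.
4. the blue reset button is pressed right in (value of joint reset above 0.0045 m), for 0.05 s.
At the end, for the whole second after the job is handed in: The mushroom is out again (within 1.5 mm) and turned back to rest (within 0.1 rad), the reset and start buttons are out (within 1.5 mm), and every loose thing is within 25 mm of where it began (value of joint each of stop_push, reset, start below 0.0015 m and value of joint stop_turn below 0.1 rad and distance of each of tape_roll, marker, screwdriver, small_carton, screw_jar, mug, wrench, parts_bin from where it was at the start of the episode below 0.025 m); the robot touches nothing.
It fails at once if the green start button is pressed (more than 2.5 mm) (value of joint start above 0.0025 m).
It fails at once if the mushroom is gripped or forced (over 32 N) while it is turned (value of joint stop_turn above 0.1 rad and contact force between the fingers and stop_box above 32 N).
It fails at once if a loose thing is lifted or pushed away (more than 25 mm) (distance of any of tape_roll, marker, screwdriver, small_carton, screw_jar, mug, wrench, parts_bin from where it was at the start of the episode above 0.025 m).
It also fails if it takes over 54 s, if anything falls off the work surface, if the arm or the gripper's body presses on something with over 40 N, if the wrist force passes 120 N, or if a joint passes its speed limit or range.

### The arm

A 6-joint arm with a two-finger parallel gripper is mounted at the origin on the work surface. World frame = base frame: x ahead of the robot, y to its left, z up, the work surface at z = 0. Lengths are in m, angles in degrees, forces in N, time in s.
With the tool pointing down it reaches from about 0.325 to 0.85 m from the base axis. Payload 15.5 kg.
Tool frame: the origin (TCP) lies at the very end of the fingers, on their centre line; the grasp point (between the pads) lies arm.grip_depth behind it (arm.grip_depth is the distance from the TCP to the grasp point, in m); z points along the fingers, y is the direction in which the jaws open and shut (so a half turn about z gives the same grasp; the last joint's range is limited). The gripper opens to 91 mm and grips with 3 to 60 N. Pads are 32 mm wide; open, the fingers measure 118 mm over their backs; the gripper's body (76 mm by 178 mm) begins 60 mm behind the grasp point.
Start: joints at [63.799, 28.281, 77.091, -0, 74.628, -5.472], TCP at [0.221, 0.585, 0.214] pointing down, gripper open.
Joint ranges: [-166.48, 166.48], [-47.26, 123.95], [12.59, 153.08], [-70.14, 250.14], [6.76, 159.57], [-176.63, 176.63]. Speed limits (degrees/s): [108.29, 108.29, 147.25, 172.46, 172.46, 172.46].

### API

Orientations are given as a 3x3 rotation matrix whose columns are the frame's x, y, z axes.
In Python, from rig import arm gives the robot as it stands. Calls block until the motion is done:
- arm.move_to(position, orientation): joint-space move of the TCP to a pose.
- arm.move_l(position, orientation=None, feed=0.15): straight line of the TCP; orientation=None keeps the orientation; feed is the mean speed in m/s.
- arm.move_joints(angles): joint-space move.
- arm.grip(opening): finger opening in m; the grip force is fixed at half the most; returns when the fingers have stopped.
- arm.sleep(seconds).
- arm.solve_ik(position, orientation): joint angles nearest the present ones, or None.
- arm.snapshot(name): name is "scene" or "top" or "wrist"; returns the picture (384x512x3 uint8, red, green, blue); there is no depth.
- arm.get_calibration(name): a dict with "intrinsics" (3x3 intrinsics, pixels), "cam_to_world" (4x4, takes a point from camera to world coordinates). Camera axes: x right, y down, z forward; pixel columns grow to the right and rows downward; lengths in m; the calibration is good to about 2 mm. A picture is of the moment at which its call begins: read the wrist's pose just before it. get_calibration takes no time and is no camera call; for the wrist camera it gives the pose at the moment of the call.
A pose or a line that the arm cannot do raises arm.Unreachable and nothing moves.
- arm.sign_off(): hands the job in, once; it reports no verdict.
Readings, each from a call of its own:
- arm.current_t(): time.
- arm.current_joint_positions(): joint angles.
- arm.current_dq(): joint speeds.
- arm.current_tau(): joint torques, N m.
- arm.current_ee_pos(): TCP position.
- arm.current_tool_rot(): TCP orientation.
- arm.current_force(): force on the tool from outside, world axes, zero at the start.
- arm.current_torque(): the same for the moment, N m.
- arm.current_width(): finger opening in m.
Only numpy, scipy, OpenCV 4.12 (cv2) and the standard library are available. Lean on these libraries where they do the work, as an engineer would, in place of code of your own. Each camera call takes 0.05 s, during which the arm holds its last target.

## Working session

There is one attempt and no reset: what is moved stays moved. The work goes in short steps, each a Python script; the robot and the scene stay as the last script left them, time stands still between calls to the robot, and variables do not carry over. Pictures are saved under pics/ and viewed, and the job is handed in when it is done.

```bash
mkdir -p pics; ls; python3 - <<'E'
from rig import arm
import cv2,numpy as np
np.set_printoptions(precision=4,suppress=True)
for n in ["scene","top","wrist"]:
    im=arm.snapshot(n); cv2.imwrite(f"pics/{n}0.png",im[:,:,::-1])
    c=arm.get_calibration(n); print(n,c["intrinsics"],c["cam_to_world"])
print(arm.current_t(),arm.grip_depth,arm.current_tool_rot(),arm.current_width())
E
```

```text
pics
scene [[353.8851   0.     258.4578]
 [  0.     353.8851 194.0724]
 [  0.       0.       1.    ]] [[-0.0952  0.7417 -0.6639  1.2625]
 [ 0.9954  0.0675 -0.0674  0.0922]
 [-0.0051 -0.6673 -0.7448  0.9213]
 [ 0.      0.      0.      1.    ]]
top [[368.2618   0.     255.5704]
 [  0.     368.2618 190.3718]
 [  0.       0.       1.    ]] [[-0.0262 -0.9972  0.0701  0.4709]
 [-0.9996  0.0256 -0.0083 -0.0014]
 [ 0.0065 -0.0703 -0.9975  1.0979]
 [ 0.      0.      0.      1.    ]]
wrist [[345.2027   0.     253.1981]
 [  0.     345.2027 188.4749]
 [  0.       0.       1.    ]] [[ 0.3543  0.8945  0.2726  0.1441]
 [ 0.9351 -0.3388 -0.1038  0.6138]
 [-0.0005  0.2917 -0.9565  0.3837]
 [ 0.      0.      0.      1.    ]]
0.15 0.0188 [[-0.9353  0.3539 -0.0004]
 [ 0.3539  0.9353 -0.0008]
 [ 0.0001 -0.0009 -1.    ]] 0.0912710470916967
```

View pics/top0.png

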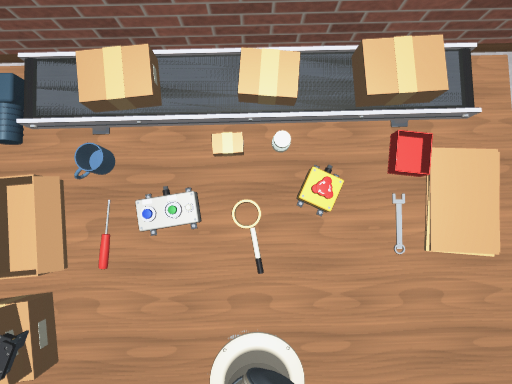

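View pics/scene0.png

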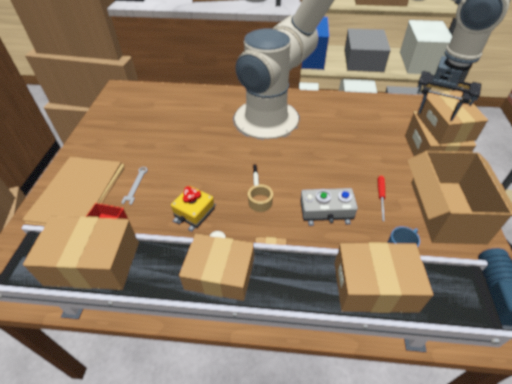

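View pics/wrist0.png

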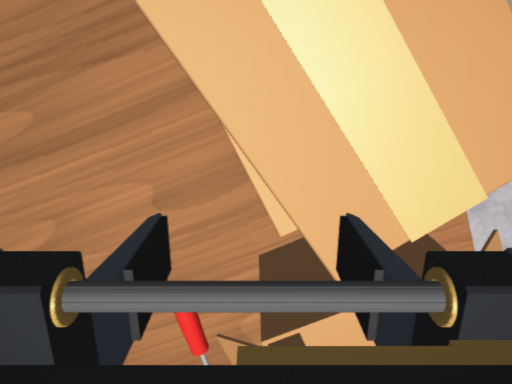

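```bash
cat > h.py <<'E'
import cv2,numpy as np
np.set_printoptions(precision=4,suppress=True)
def ray(c,uv,z):
    K=c["intrinsics"];T=c["cam_to_world"]
    d=T[:3,:3]@np.linalg.solve(K,np.array([uv[0],uv[1],1.])); o=T[:3,3]
    return o+d*(z-o[2])/d[2]
def mask(im,lo,hi,lo2=None,hi2=None):
    h=cv2.cvtColor(im,cv2.COLOR_RGB2HSV); m=cv2.inRange(h,lo,hi)
    if lo2 is not None: m|=cv2.inRange(h,lo2,hi2)
    return m
RED=((0,150,80),(8,255,255),(172,150,80),(180,255,255))
BLUE=((105,150,60),(130,255,255)); GREEN=((50,120,40),(85,255,255)); YEL=((22,120,100),(34,255,255))
def blobs(m,amin=20):
    n,l,s,c=cv2.connectedComponentsWithStats(m)
    return [(s[i],c[i]) for i in range(1,n) if s[i][4]>=amin]
E
python3 - <<'E'
from h import *
from rig import arm
im=cv2.imread("pics/top0.png")[:,:,::-1].copy(); c=arm.get_calibration("top")
for n,C,z in [("R",RED,.101),("B",BLUE,.078),("G",GREEN,.078),("Y",YEL,.065)]:
    for s,p in blobs(mask(im,*C)): print(n,s,p,ray(c,p,z))
E
```

```text
R [ 388  130   45   47 1827] [409.8314 152.9748] [ 0.6328 -0.435   0.101 ]
R [312 177  21  21 185] [324.6649 187.2432] [ 0.5447 -0.1977  0.101 ]
R [ 98 234  12  35 289] [103.8789 251.9031] [0.3864 0.4004 0.101 ]
B [143 209   9   9  62] [146.7097 213.2742] [0.487  0.2921 0.078 ]
G [168 206   9   8  48] [171.9583 209.1042] [0.4967 0.2224 0.078 ]
Y [298 167  46  44 155] [320.8    188.7613] [ 0.5433 -0.1937  0.065 ]
```

```bash
python3 - <<'E'
from h import *
from rig import arm
R=np.array([[-1,0,0],[0,1,0],[0,0,-1.]])
arm.move_to([.53,.26,.25],R)
c=arm.get_calibration("wrist"); im=arm.snapshot("wrist"); cv2.imwrite("pics/w_ctrl.png",im[:,:,::-1])
for n,C,z in [("B",BLUE,.078),("G",GREEN,.078)]:
    for s,p in blobs(mask(im,*C)): print(n,s,p,ray(c,p,z))
arm.move_to([.585,-.198,.25],R)
arm.grip(0.0)
print(arm.current_width(),arm.current_force())
c=arm.get_calibration("wrist"); im=arm.snapshot("wrist"); cv2.imwrite("pics/w_stop.png",im[:,:,::-1])
np.savez("c_stop.npz",**c)
for n,C,z in [("R",RED,.101),("Y",YEL,.065)]:
    for s,p in blobs(mask(im,*C)): print(n,s,p,ray(c,p,z))
print(arm.current_t())
E
```

```text
B [272 112  27  27 570] [284.8825 124.9298] [0.4864 0.292  0.078 ]
G [203 123  24  24 442] [214.7285 134.3846] [0.4956 0.2228 0.078 ]
0.0004458396495976816 [ 0.5688 -0.0739 -0.4375]
R [ 230   98   61   65 2212] [255.5145 128.9127] [ 0.5428 -0.1957  0.101 ]
R [   0  147   86  120 9260] [ 41.0913 206.036 ] [ 0.6179 -0.4061  0.101 ]
Y [ 195   60  124  125 6186] [255.0383 120.3029] [ 0.5387 -0.196   0.065 ]
4.9583
```

View pics/w_stop.png

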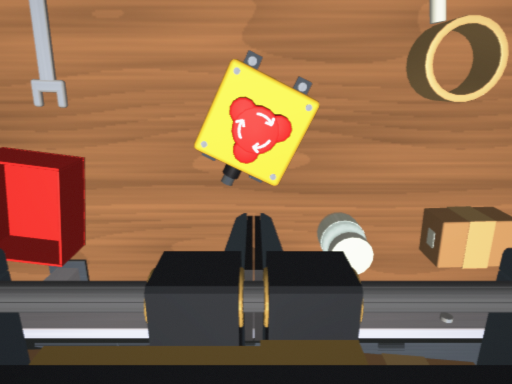

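View pics/w_ctrl.png

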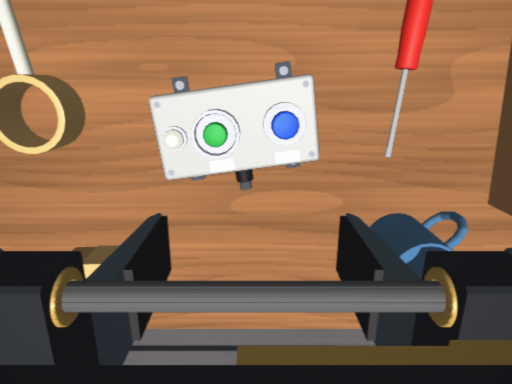

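```bash
python3 - <<'E'
from h import *
im=cv2.imread("pics/w_stop.png")[:,:,::-1].copy(); c=dict(np.load("c_stop.npz"))
m=mask(im,*RED); m[:,:200]=0
cs,_=cv2.findContours(m,cv2.RETR_EXTERNAL,cv2.CHAIN_APPROX_NONE); k=max(cs,key=cv2.contourArea)[:,0]
P=np.array([ray(c,p,.101)[:2] for p in k])
M=cv2.moments((P*1e4).astype(np.float32)); ce=np.array([M['m10'],M['m01']])/M['m00']/1e4
print("centre",ce,"area mm2",M['m00']/100)
q=P-ce; r=np.hypot(*q.T); a=np.arctan2(q[:,1],q[:,0])
w=r**2*np.abs(np.gradient(np.unwrap(a)))
print("lobes",np.degrees(np.angle(np.sum((r-r.mean())*np.gradient(np.unwrap(a))*np.sign(np.gradient(np.unwrap(a)).sum())*np.exp(3j*a))))/3)
for A in range(-180,180,15):
    s=np.abs((np.degrees(a)-A+180)%360-180)<8
    print(A,(r[s].mean()*1e3).round(1),end='; ')
# yellow: box centre
y=mask(im,*YEL)|m; y[:,:180]=0
cs,_=cv2.findContours(y,cv2.RETR_EXTERNAL,cv2.CHAIN_APPROX_NONE); k=max(cs,key=cv2.contourArea)[:,0]
P=np.array([ray(c,p,.065)[:2] for p in k],np.float32); print(cv2.minAreaRect(P))
E
```

```text
centre [ 0.5436 -0.1957] area mm2 2106.5754108563065
lobes -25.96137251119858
-180 22.6; -165 28.2; -150 31.9; -135 31.1; -120 26.0; -105 21.3; -90 21.5; -75 21.3; -60 22.7; -45 28.4; -30 32.0; -15 31.0; 0 25.5; 15 21.6; 30 21.5; 45 21.6; 60 22.9; 75 28.7; 90 31.6; 105 30.9; 120 25.7; 135 21.5; 150 21.5; 165 21.8; ((0.5439160466194153, -0.19583749771118164), (0.09680387377738953, 0.09677404165267944), 64.01130676269531)
```

```bash
cat >> h.py <<'E'
C=np.array([.5437,-.1957]); L=-26.
def pose(r,t,phi,z):
    a=np.radians(L+phi); e=np.array([np.cos(a),np.sin(a)]); p=np.array([-e[1],e[0]])
    xy=C+r*e+t*p
    X=np.array([-e[0],-e[1],0]); Z=np.array([0,0,-1.]); Y=np.cross(Z,X)
    return [xy[0],xy[1],z],np.column_stack([X,Y,Z])
E
python3 - <<'E'
from h import *
from rig import arm
_,R=pose(0,0,0,0)
arm.move_to([*C,.125],R)
f0=arm.current_force(); print(f0)
arm.move_l([*C,.104],feed=.06)
for z in np.arange(.102,.0875,-.001):
    arm.move_l([*C,z],feed=.03); f=arm.current_force()-f0
    print(round(z,4),arm.current_ee_pos()[2].round(4),f)
    if f[2]>22: break
arm.sleep(.3)
arm.move_l([*C,.125],feed=.08)
p,R=pose(.042,.035,12,.125); arm.move_l(p,R,feed=.1)
im=arm.snapshot("wrist"); cv2.imwrite("pics/w_lat.png",im[:,:,::-1])
im=arm.snapshot("scene"); cv2.imwrite("pics/s_lat.png",cv2.resize(im[150:250,140:260,::-1],None,fx=5,fy=5))
print(arm.current_t(), arm.current_force())
E
```

```text
[ 0.7644 -0.5418  0.3429]
0.102 0.1021 [-0.307   1.4036 -0.3173]
0.101 0.1013 [-1.7209  1.8124  2.7266]
0.1 0.1003 [-1.3431  0.3559  6.7935]
0.099 0.0994 [-1.7726  1.5931  6.5094]
0.098 0.0985 [-1.9108  1.4185  8.6603]
0.097 0.0976 [-2.7098  0.7148 10.0833]
0.096 0.0965 [-1.5725  1.7464  8.6758]
0.095 0.0954 [-2.7899  0.9213  8.2328]
0.094 0.0945 [-1.362   0.9432  9.0735]
0.093 0.0933 [-1.961   1.3483  5.6048]
0.092 0.0925 [-2.0807  1.6009 10.6355]
0.091 0.0916 [-2.5039  1.5795 10.1719]
0.09 0.0911 [-5.7144  2.4074 20.0083]
0.089 0.091 [-8.2212  3.6237 35.2219]
11.25 [-0.3575 -0.5271  0.7222]
```

View pics/s_lat.png

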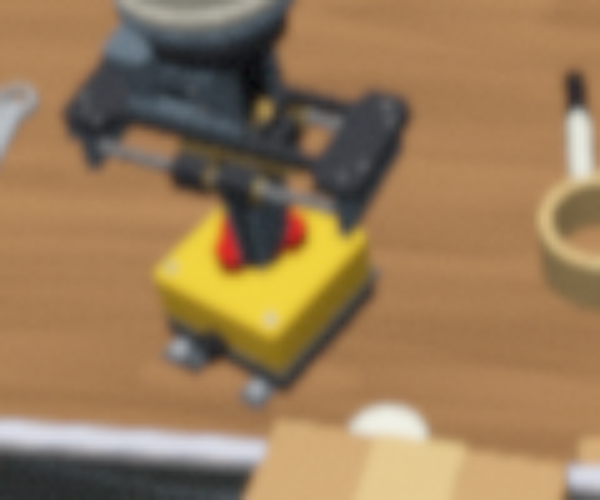

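View pics/w_lat.png

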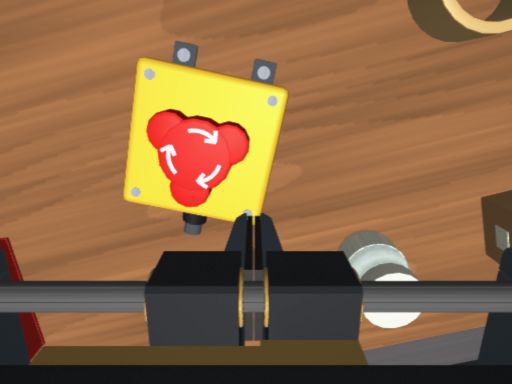

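```bash
python3 - <<'E'
from h import *
from rig import arm
f0=arm.current_force()
p,R=pose(.041,.035,12,.081); arm.move_l(p,feed=.08)
print(arm.current_force()-f0)
p,R=pose(.041,.027,12,.081); arm.move_l(p,R,feed=.05)
print(arm.current_force()-f0)
phi=12; hit=None
while phi>-52:
    phi-=3 if (hit is None or hit-phi<36) else 1.5
    p,R=pose(.041,.027,phi,.081); arm.move_l(p,R,feed=.04)
    f=arm.current_force()-f0; h=np.hypot(*f[:2])
    a=np.radians(L+phi); ft=f[0]*-np.sin(a)+f[1]*np.cos(a)
    print(phi,f,"tang",ft.round(2),arm.current_t())
    if hit is None and ft>1.8: hit=phi; print("contact")
    if h>15 or abs(f[2])>15: print("stop force"); break
    if hit is not None and hit-phi>=42: break
im=arm.snapshot("wrist"); cv2.imwrite("pics/w_turn.png",im[:,:,::-1])
E
```

```text
[-0.0929  1.023   0.0196]
[ 0.6752  0.4941 -0.3289]
9 [ 0.9846  0.7464 -0.7805] tang 1.0 12.5083
6 [ 0.0741  0.2356 -0.6212] tang 0.25 12.7583
3 [1.0643 0.6709 0.0816] tang 1.03 13.0083
0 [0.9112 0.5989 0.2711] tang 0.94 13.2583
-3 [ 0.279   0.3441 -0.9182] tang 0.44 13.5083
-6 [ 0.488   0.1873 -0.298 ] tang 0.42 13.7583
-9 [-0.1728  0.042  -0.7029] tang -0.06 14.0083
-12 [0.5244 0.7595 0.2301] tang 0.92 14.2583
-15 [ 0.8298  2.7055 -0.8631] tang 2.59 14.5083
contact
-18 [ 1.8771  2.7156 -0.6746] tang 3.26 14.7583
-21 [ 1.2232  2.2019 -0.181 ] tang 2.4 15.0083
-24 [ 1.3164  2.0718 -0.1824] tang 2.34 15.2583
-27 [ 2.762   2.5441 -0.5387] tang 3.74 15.5083
-30 [ 2.476   2.0964 -1.0134] tang 3.22 15.7583
-33 [2.7436 2.2434 0.3919] tang 3.51 16.0083
-36 [2.0741 0.0282 0.5861] tang 1.84 16.2583
-39 [4.1386 2.3911 1.1822] tang 4.76 16.5083
-42 [2.8443 0.5852 1.6741] tang 2.86 16.7583
-45 [ 4.329  -0.5058  0.1625] tang 3.93 17.0083
-48 [ 5.4115 -0.2448  0.1749] tang 5.13 17.2583
-51 [ 5.4125 -0.9947 -0.1188] tang 5.05 17.5083
-52.5 [ 5.0488 -1.229   1.1137] tang 4.7 17.7583
```

View pics/w_turn.png

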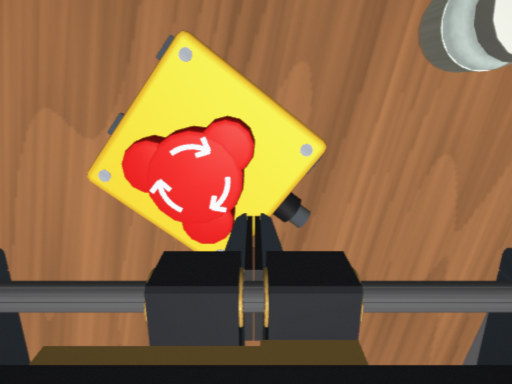

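```bash
cat >> h.py <<'E'
def head(im,c,z):
    m=mask(im,*RED); m=cv2.morphologyEx(m,cv2.MORPH_CLOSE,np.ones((9,9)))
    best=None
    for k in cv2.findContours(m,cv2.RETR_EXTERNAL,cv2.CHAIN_APPROX_NONE)[0]:
        P=np.array([ray(c,p,z)[:2] for p in k[:,0]])
        if np.hypot(*(P.mean(0)-C))<.02 and len(k)>60: best=P
    P=best; q=P-C; r=np.hypot(*q.T); a=np.arctan2(q[:,1],q[:,0]); h=np.histogram(a,72,range=(-np.pi,np.pi),weights=r)[0]/np.maximum(1,np.histogram(a,72,range=(-np.pi,np.pi))[0])
    t=np.radians(np.arange(-177.5,180,5)); ok=h>0
    return np.degrees(np.angle(np.sum((h-h[ok].mean())[ok]*np.exp(3j*t[ok]))))/3, cv2.contourArea((P*1e3).astype(np.float32)), P.mean(0)
E
python3 - <<'E'
from h import *
from rig import arm
c=arm.get_calibration("wrist"); im=cv2.imread("pics/w_turn.png")[:,:,::-1].copy()
for z in (.093,.101): print(z,head(im,c,z))
f0=np.array([0,0,0]); phi=-52.5
im=arm.snapshot("scene"); cv2.imwrite("pics/s_turn.png",cv2.resize(im[150:250,140:260,::-1],None,fx=5,fy=5))
im=arm.snapshot("top"); cv2.imwrite("pics/t_turn.png",cv2.resize(im[140:240,270:390,::-1],None,fx=5,fy=5))
E
```

```text
0.093 (np.float64(56.16604390741139), 2441.213216858916, array([ 0.5437, -0.1957]))
0.101 (np.float64(56.21214775535193), 2200.6902210051194, array([ 0.5446, -0.1934]))
```

View pics/s_turn.png

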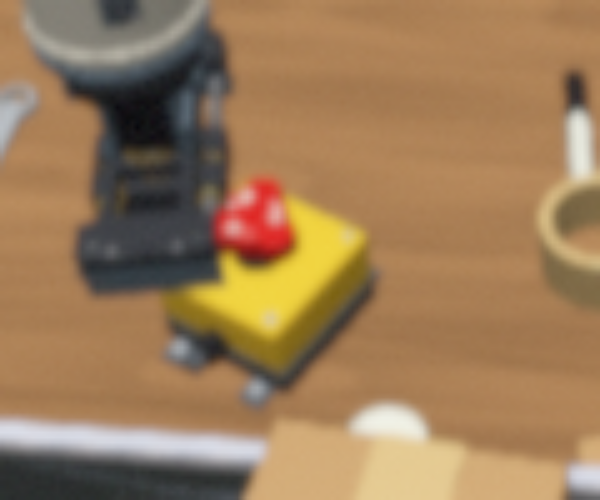

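```bash
python3 - <<'E'
from h import *
from rig import arm
for phi in (-54.5,-56.5):
    p,R=pose(.041,.027,phi,.081); arm.move_l(p,R,feed=.04); print(phi,arm.current_force())
arm.sleep(.2)
for phi in (-40,-25,-10,5,14):
    p,R=pose(.041,.027,phi,.081); arm.move_l(p,R,feed=.08)
    if phi in(-40,-10,14): print(phi,arm.current_force())
p,R=pose(.045,.037,14,.081); arm.move_l(p,R,feed=.08)
p,R=pose(.045,.037,14,.13); arm.move_l(p,R,feed=.1)
p,R=pose(.05,0,0,.25); arm.move_to(p,R)
c=arm.get_calibration("wrist"); im=arm.snapshot("wrist"); cv2.imwrite("pics/w_rel.png",im[:,:,::-1])
for z in (.093,.101): print(z,head(im,c,z))
c0=dict(np.load("c_stop.npz")); im0=cv2.imread("pics/w_stop.png")[:,:,::-1].copy()
print("start",head(im0,c0,.101))
im=arm.snapshot("scene"); cv2.imwrite("pics/s_rel.png",cv2.resize(im[150:250,140:260,::-1],None,fx=5,fy=5))
im0=cv2.imread("pics/scene0.png"); cv2.imwrite("pics/s_0.png",cv2.resize(im0[150:250,140:260],None,fx=5,fy=5))
print(arm.current_t())
E
python3 -c "
import cv2;cv2.imwrite('pics/cmp.png',cv2.resize(cv2.hconcat([cv2.imread('pics/s_0.png'),cv2.imread('pics/s_rel.png')]),(800,333)))"
```

```text
-54.5 [ 5.4441 -1.8535  1.0668]
-56.5 [ 4.6465 -0.8917  1.2165]
-40 [6.048  1.1804 1.3219]
-10 [-0.7534 -0.0712  0.345 ]
14 [ 0.4044 -0.0918  1.0444]
0.093 (np.float64(-25.939803393707596), 2226.9886597557925, array([ 0.5436, -0.1956]))
0.101 (np.float64(-25.93516706101934), 2119.348205566872, array([ 0.5429, -0.1953]))
start (np.float64(-26.21586782011371), 2110.906334532425, array([ 0.5431, -0.1965]))
22.1917
```

View pics/cmp.png

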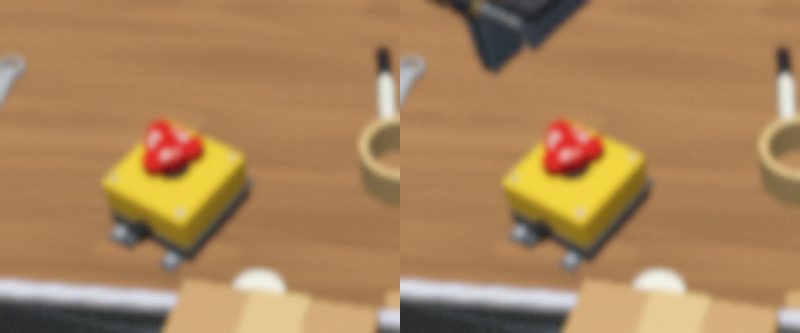

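View pics/w_rel.png

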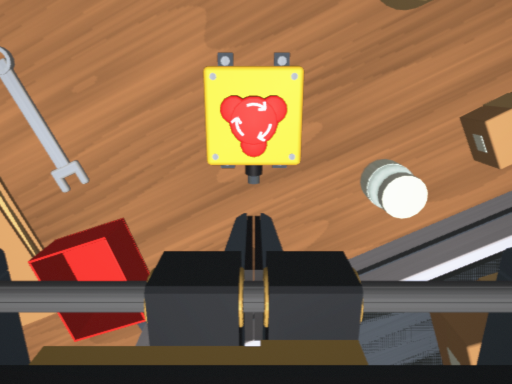

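```bash
python3 - <<'E'
from h import *
from rig import arm
B=[.4866,.292]
R=np.array([[-1,0,0],[0,1,0],[0,0,-1.]])
arm.move_to([*B,.15],R)
f0=arm.current_force()
arm.move_l([*B,.082],feed=.08)
for z in np.arange(.080,.0675,-.001):
    arm.move_l([*B,z],feed=.03); f=arm.current_force()-f0
    print(round(z,4),arm.current_ee_pos()[2].round(4),f)
    if f[2]>14: break
arm.sleep(.3)
arm.move_l([*B,.15],feed=.1)
arm.move_to([.53,.26,.25],R)
c=arm.get_calibration("wrist"); im=arm.snapshot("wrist"); cv2.imwrite("pics/w_end.png",im[:,:,::-1])
for n,K,z in [("B",BLUE,.078),("G",GREEN,.078)]:
    for s,p in blobs(mask(im,*K)): print(n,s,p,ray(c,p,z))
im=arm.snapshot("top"); cv2.imwrite("pics/t_end.png",im[:,:,::-1])
print(arm.current_t())
E
```

```text
0.08 0.0804 [-0.9168  0.9328  2.7915]
0.079 0.0792 [0.5684 0.7506 3.4948]
0.078 0.0781 [0.9622 0.6774 4.2074]
0.077 0.0771 [0.6981 1.5111 6.0599]
0.076 0.0763 [1.0445 0.711  8.7866]
0.075 0.076 [-3.0686 -1.5891 23.5198]
B [273 111  27  28 569] [285.9209 124.2777] [0.4863 0.292  0.078 ]
G [204 122  24  24 442] [215.69  133.871] [0.4956 0.2228 0.078 ]
28.4333
```

View pics/t_end.png

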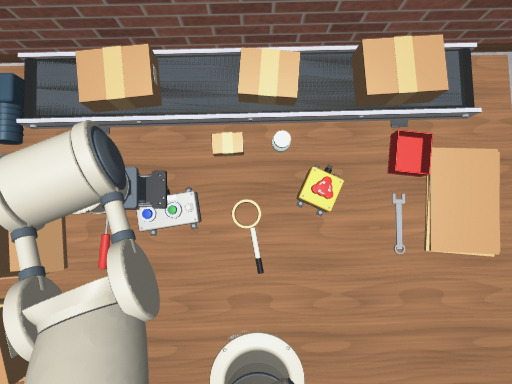

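View pics/w_end.png

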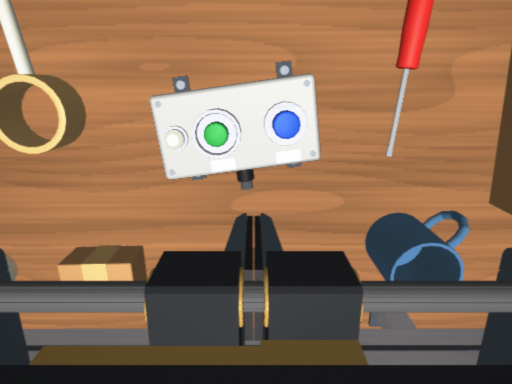

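Forces show a spring and then a hard stop, but at 76 mm rather than the expected 72 mm. I'll press it again with finer readings to find out why.

```bash
python3 - <<'E'
from h import *
from rig import arm
B=[.4863,.292]
a=np.radians(98); X=np.array([np.cos(a),np.sin(a),0]);Z=np.array([0,0,-1.]);R=np.column_stack([X,np.cross(Z,X),Z])
arm.move_to([*B,.12],R)
f0=np.mean([arm.current_force() for _ in range(3)],0)
print(arm.current_joint_positions())
arm.move_l([*B,.088],feed=.08)
for z in np.arange(.086,.0675,-.001):
    arm.move_l([*B,z],feed=.02); f=arm.current_force()-f0
    print(round(z,4),arm.current_ee_pos().round(4),f, arm.current_torque())
    if f[2]>28: break
im=arm.snapshot("scene"); cv2.imwrite("pics/s_press.png",cv2.resize(im[150:250,280:400,::-1],None,fx=6,fy=6))
im=arm.snapshot("wrist"); cv2.imwrite("pics/w_press.png",im[:,:,::-1])
print(arm.current_t())
E
```

```text
[24.9587 29.9311 91.5228 -0.0001 58.5483 16.887 ]
0.086 [0.4864 0.2921 0.0863] [-0.2608 -1.4836  1.0531] [-0.0604  0.1001 -0.0108]
0.085 [0.4863 0.292  0.085 ] [ 0.0227 -0.9176  1.359 ] [-0.0684  0.0235 -0.0261]
0.084 [0.4863 0.292  0.0839] [ 0.7732 -0.5613  0.4981] [-0.0868  0.0389  0.017 ]
0.083 [0.4863 0.292  0.0829] [ 0.0536 -1.2673  0.4169] [-0.1348  0.0461  0.0166]
0.082 [0.4864 0.2921 0.0821] [ 0.7692 -1.5131  2.8257] [-0.0303 -0.0261 -0.0045]
0.081 [0.4864 0.292  0.081 ] [-0.0862  0.2414  3.4416] [-0.0869 -0.0252 -0.0311]
0.08 [0.4864 0.2921 0.08  ] [0.2463 0.3939 4.5638] [-0.0658 -0.1221 -0.0591]
0.079 [0.4864 0.292  0.079 ] [ 0.8653 -0.4165  4.6197] [-0.0123 -0.1496  0.0274]
0.078 [0.4864 0.292  0.078 ] [ 1.2505 -0.0961  5.2276] [ 0.0116 -0.0878  0.0348]
0.077 [0.4864 0.2921 0.0771] [0.2915 0.4629 6.9437] [ 0.0773 -0.0843 -0.013 ]
0.076 [0.4864 0.292  0.0762] [-0.4188  0.0264  9.9415] [-0.0938  0.0387 -0.0023]
0.075 [0.4865 0.2921 0.076 ] [-3.8513 -2.816  24.9687] [-0.4225  0.8014 -0.0082]
0.074 [0.4865 0.2921 0.0758] [-7.7358 -3.6432 39.8323] [-0.8239  1.4983  0.0164]
33.7417
```

View pics/s_press.png

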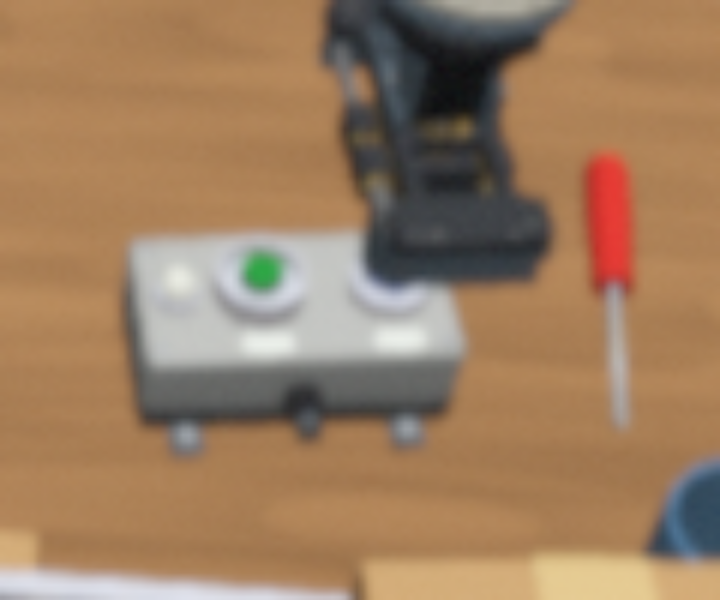

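View pics/w_press.png

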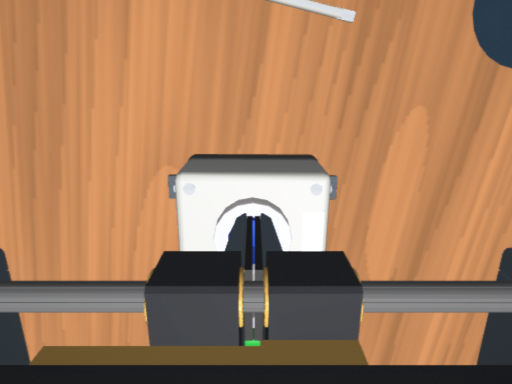

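Contact starts at about 82 mm and the hard stop is at 76 mm. That is the full 6 mm travel at 6–7 N, so the button is going fully in and simply stands about 4 mm higher than listed. I'll retract, check and hand in.

```bash
python3 - <<'E'
from h import *
from rig import arm
R=np.array([[-1,0,0],[0,1,0],[0,0,-1.]])
arm.move_l([.4863,.292,.15],feed=.1)
arm.move_to([.40,.05,.30],R)
arm.sleep(.3)
im=arm.snapshot("top"); cv2.imwrite("pics/t_fin.png",im[:,:,::-1])
im0=cv2.imread("pics/top0.png")[:,:,::-1].copy()
for n,K in [("R",RED),("B",BLUE),("G",GREEN)]:
    print(n,[p.round(1) for s,p in blobs(mask(im0,*K))],[p.round(1) for s,p in blobs(mask(im,*K))])
im=arm.snapshot("scene"); cv2.imwrite("pics/s_fin.png",im[:,:,::-1])
print(arm.current_t(),arm.current_force())
E
```

```text
R [array([409.8, 153. ]), array([324.7, 187.2]), array([103.9, 251.9])] [array([409.9, 153. ]), array([323.7, 187.4]), array([103.9, 251.7])]
B [array([146.7, 213.3])] [array([146.9, 213.2])]
G [array([172. , 209.1])] [array([172.1, 209.1])]
36.7667 [-0.2178 -0.5812  0.2715]
```

View pics/s_fin.png

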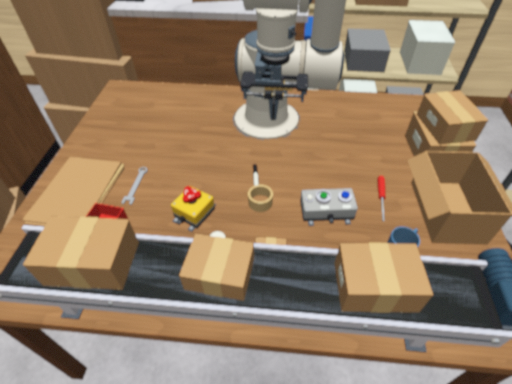

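View pics/t_fin.png

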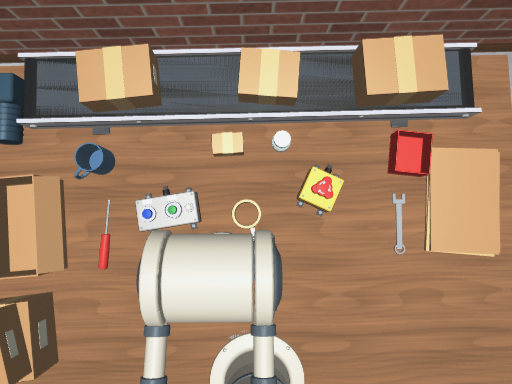

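The red centroid moved 1 px in the top view, so before handing in I'll repeat the original wrist view of the head for a direct comparison.

```bash
python3 - <<'E'
from h import *
from rig import arm
R=np.array([[-1,0,0],[0,1,0],[0,0,-1.]])
arm.move_to([.585,-.198,.25],R); arm.sleep(.2)
c=arm.get_calibration("wrist"); im=arm.snapshot("wrist"); cv2.imwrite("pics/w_fin.png",im[:,:,::-1])
im0=cv2.imread("pics/w_stop.png")[:,:,::-1].copy()
for i in (im0,im):
    print([(s,p.round(2)) for s,p in blobs(mask(i,*RED))], head(i,c,.101), [(s,p.round(2)) for s,p in blobs(mask(i,*YEL))])
a=np.hstack([i[50:200,180:330,::-1] for i in (im0,im)]); cv2.imwrite("pics/cmp2.png",cv2.resize(a,(800,400)))
s0=cv2.imread("pics/scene0.png")[:,:,::-1].copy(); s1=cv2.imread("pics/s_fin.png")[:,:,::-1].copy()
for i in (s0,s1): print([(s,p.round(2)) for s,p in blobs(mask(i[150:250,140:260].copy(),*RED))])
for f in("top0","t_turn","t_fin"):
    pass
print(arm.current_t())
E
```

```text
[(array([ 230,   98,   61,   65, 2212], dtype=int32), array([255.51, 128.91])), (array([   0,  147,   86,  120, 9260], dtype=int32), array([ 41.09, 206.04]))] (np.float64(-26.005636215063248), 2119.924636221025, array([ 0.5433, -0.1955])) [(array([ 195,   60,  124,  125, 6186], dtype=int32), array([255.04, 120.3 ]))]
[(array([ 229,   97,   61,   66, 2211], dtype=int32), array([254.39, 128.73])), (array([   0,  146,   85,  120, 9181], dtype=int32), array([ 40.78, 205.53]))] (np.float64(-25.85756222165274), 2119.226535825059, array([ 0.5431, -0.1964])) [(array([ 194,   60,  124,  125, 6154], dtype=int32), array([254.16, 120.21]))]
[(array([ 44,  36,  16,  16, 141], dtype=int32), array([50.63, 44.72]))]
[(array([ 44,  36,  16,  16, 138], dtype=int32), array([50.58, 44.72]))]
38.2083
```

View pics/cmp2.png

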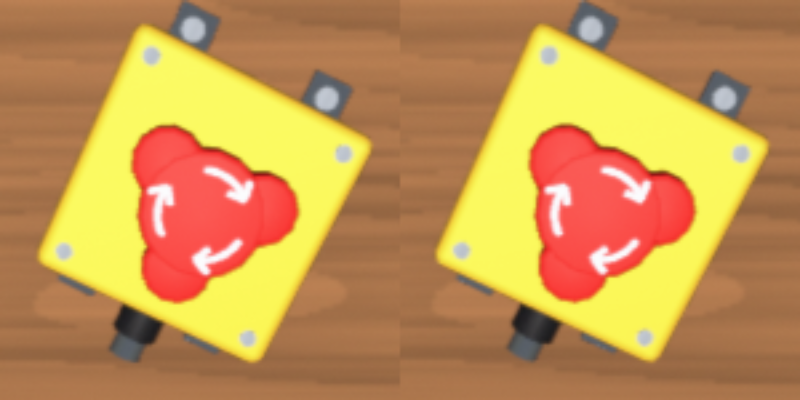

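The head area, angle and height match the start in both views, so the mushroom is out and back at rest. Handing in.

```bash
python3 - <<'E'
from rig import arm
arm.sign_off(); print(arm.current_t())
E
```

```text
the job is handed in; nothing more can be done
the job is handed in; nothing more can be done
```

The emergency-stop test is done and handed in at about 38 s on the clock. The interface gives no verdict, so the results below are from my own readings.

- **Mushroom pressed:** with closed fingertips I pressed it to its hard stop at 91 mm (35 N peak, head not turned), and it latched.
- **Head turned:** I pushed one lobe clockwise about 42° (0.7 rad) with only about 5 N of sideways force. It sprang up, and turned back to rest as I backed off.
- **Reset pressed:** I pressed the blue button right in and let it come back, twice. The second press was to check the depth.

**Last checks:**
- **Mushroom:** in repeated wrist and scene views its size, angle and height match the start to within noise.
- **Buttons:** the blue and green buttons look the same as at the start, and nothing came near the green one.
- **Loose things:** none has visibly moved, and the robot is touching nothing. In the last top view the arm hid the marker, but the scene view shows it in place.

**Readings that disagreed:**
- **Reset height:** contact began at about 82 mm and the hard stop came at 76 mm, against the listed 78 and 72 mm. The 6 mm travel and 6–7 N force show a full press, though the second press peaked at about 40 N against the stop.
- **Red centroid:** it had moved 1 px in the last top view. The repeated wrist view showed no change in the head.

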